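Screw the hanging eye home with a turning bar

ROBOT

A 6-joint arm with a two-finger parallel gripper is mounted at the origin on the work surface. World frame = base frame: x ahead of the robot, y to its left, z up, the work surface at z = 0. Lengths are in m, angles in rad, forces in N, time in s.
With the tool pointing down it reaches from about 0.3 to 0.775 m from the base axis. Payload 14.6 kg.
Tool frame: the origin (TCP) lies between the finger pads; the fingertips stand 14 mm ahead of it and the grasp point (between the pads) lies 5 mm behind it; z points along the fingers, y is the line along which they close (so a half turn about z gives the same grasp; the last joint's range is limited). The gripper opens to 94 mm and grips with 3 to 60 N. Pads are 16 mm wide; open, the fingers measure 119 mm over their backs; the gripper's body (75 mm by 177 mm) begins 78 mm behind the grasp point.
Start: joints at [-1.317, 0.3, 1.521, -0, 1.321, -0.067], TCP at [0.173, -0.522, 0.219] pointing down, gripper open.
Joint ranges: [-3.03, 3.03], [-0.79, 2.21], [0.23, 2.52], [-1.04, 4.18], [0, 3.07], [-2.55, 2.55]. Speed limits (rad/s): [2.22, 2.22, 2.57, 3.14, 3.14, 3.14].

INTERFACE

Orientations are given as [roll, pitch, yaw] about the fixed x, y, z axes, in that order (R = Rz(yaw) Ry(pitch) Rx(roll)).
In Python, from station import ctrl gives the robot as it stands. The module is installed in compiled form; this text tells all that it offers.
- The arm moves only by the tool move_arm, never from a script. Its argument "targets" is a list of rows, each a list of 7 numbers: the opening, from -1 (shut) to 1 (fully open), then the shift along the tool's x, y, z in units of 50 mm (1.0 is 50 mm), then the turn, a rotation vector about the tool's x, y, z in rad. A call has 1 to 12 rows; each row is the pose to reach, as a shift and turn from the pose commanded when the call began, along the tool's axes at that moment; what a row does not reach only later rows make up. A row lasts 1/10 s, in which the tool goes at most 50 mm and 8.59 degrees, less where a joint would pass 70% of its speed; a pose out of reach is approached as far as the arm can. A call with a gripper value outside its range is refused whole. The fingers move at their own pace and stop on an object; "grip_force" is the grip in N (left out, the last holds). Time passes only in rows, so rows that repeat a pose let the fingers close. It gives the time, the measured TCP pose, the force, the opening and the grip force at its end, in the units of the state.
- ctrl.get_obs(): the state, without advancing time (a new reading comes with each control period).
- ctrl.camera(name): name is "scene" or "top"; returns (picture, depth): 480x640x3 uint8, red, green, blue; 480x640 float32, m along the optical axis (not along the pixel's ray), 0 where there is no reading.
- ctrl.camera_params(name): a dict with "intrinsics" (3x3 intrinsics, pixels), "rvec" (rotation vector, rad) and "tvec" (3), from world to camera coordinates, as OpenCV has them. Camera axes: x right, y down, z forward; pixel columns grow to the right and rows downward; lengths in m; the calibration is good to about 2 mm. A picture is of the moment at which its call begins. camera_params takes no time and is no camera call.
- ctrl.hand_in(): hands the job in; it is judged then, once.
Trained networks look in the newest picture that a camera, given by its name, has taken for a name from the list of things; names that differ only in an ending like _2 or _b are one class to them, and where a whole thing is asked for, a point or a joint stands for the part that bears it (a point fixed in the world has none). Each returns a list of dicts, best first, with "score" (0 to 1); they miss things now and then, are a little off and sometimes report something else, mostly with a low value. They report only what shows in the picture. A call takes as long as a camera call.
- ctrl.cut_out(camera, target): "region" (480x640 bool, what is visible of it) and "point" ([column, row] in pixels, amid what is visible of it).
- ctrl.tip_of(camera, target): "point" ([column, row] in pixels: a listed point, or the origin of a listed thing).
The state is a dict: "time_s": time; "qpos": joint angles; "joint_vel": joint speeds; "tau": joint torques, N m; "ee_pos": TCP position; "eef_rot": TCP orientation; "force": force on the tool from outside, world axes, zero at the start; "moment": the same for the moment, N m; "grip_width": finger opening in m; "grip_force": force on a finger pad.
Only numpy, scipy, OpenCV 4.12 (cv2) and the standard library are available. Lean on these libraries where they do the work, as an engineer would, in place of code of your own. Each camera call takes 0.05 s, during which the arm holds its last target. There are 200 camera calls.

TASK

The screw eye in the top of the oak rail is a fraction of a turn short of home: take the steel bar from its rest, slide it through the eye's loop and use it to turn the eye clockwise (seen from above) until its collar beds snugly on the washer and it will go no further, without heaving on it and without turning it with the gripper itself. Then draw the bar out of the loop and lay it back in the two notches of its rest, let go, and leave the other things on the bench where they are.

Things in the scene. Friction and masses are not known exactly. Their poses are not given: they have to be found in the camera images.
- rod_center (a point): Middle of the turning bar (its axis, half-way along): a plain round loose steel bar, 12 mm in diameter, 220 mm long, about 0.13 kg, both ends alike. Its x axis lies along the bar. It starts lying level in the notches of its rest, its middle within 10 mm of the middle of the rest.
- rest_mid (a point): Where the bar's middle lies when in its rest, 50 mm above the bench. x axis along the bar's bed, z up. The fixed rest: wooden foot 170 x 60 x 12 mm and two steel posts with V notches, each 12 mm long, 65 mm either side of this point; between them the bar is free, with 32 mm of air under it. The V's arms rise 7 mm above this point and reach 19 mm to either side.
- eye_loop (a point): Centre of the upright loop of the steel screw eye: a ring of round 8 mm wire, 26 mm clear inside, 42 mm over all. x axis: level, along the hole (square to the ring, both sides alike); z up: the axis about which it screws. The bar has play in the loop: it turns freely until about 0.94 rad (54 degrees) off the hole's axis, then bears on both sides of the ring and takes the eye along.
- eye: The whole screw eye; origin 38 mm under the loop's centre, under its collar (26 mm wide). Right-hand thread, 6 mm pitch: sinks 0.1 mm per 0.1 rad. Starts 0.8 to 1.4 rad short of home; where home is must be felt. Drag about 0.15 N m; from home on, as the collar beds, resistance climbs 0.3 N m per 0.1 rad: stop there, over about 0.9 N m harms the thread. Stays where left but for a slight spring back.
- beam: The oak rail, 90 x 320 x 60 mm, fixed on the bench, long side along its y axis; origin at the centre of its underside, z up. On its top, under the eye, a fixed washer 40 mm wide, 3 mm thick. The loop's centre is 101 mm above this origin when home. Straps near its ends rise to 66 mm; two small hooks on its front (-x) face reach 92 mm from its middle line, at most 50 mm high.
- hammer: Loose hammer, 280 mm long, lying on the bench; to be left alone. Origin under its middle.
- wrench: Loose open-ended wrench, 200 mm long, lying flat; to be left alone.
- horseshoe: Loose horseshoe, about 120 mm across and 10 mm thick, lying flat; to be left alone.
- spare_eye: Loose spare screw eye lying flat on the bench, loop 42 mm across; to be left alone.
- tin: Closed tin, 72 mm across and 100 mm high, standing; to be left alone.
- drift: Loose steel drift (square punch with a pointed end), 18 mm thick and 150 mm long, lying; to be left alone.

How it is judged:
On the way, in this order (a step that is already met when the one before it is completed fails the run):
1. the bar is through the eye's loop (x of eye_loop in the frame of rod_center between -0.095 and 0.095 m and y of eye_loop in the frame of rod_center between -0.01 and 0.01 m and z of eye_loop in the frame of rod_center between -0.01 and 0.01 m), for 0.2 s.
2. the eye is turned home while the bar is in its loop (all of step 1 and z of eye_loop in the frame of beam below 0.1011 m), for 0.2 s.
At the end, for the whole second after the job is handed in: The eye is home (its loop's centre at most 101.1 mm above the rail's underside, that is within about 0.1 rad of the collar meeting the washer) and the bar lies at rest in both notches of its rest, its middle within 20 mm of the rest's middle and within 0.1 rad of its line (z of eye_loop in the frame of beam below 0.1011 m and distance between rod_center and rest_mid below 0.02 m and angle between the x axis of rod_center and the x axis of rest_mid, either way round below 0.1 rad and linear speed of rod below 0.02 m/s); the robot touches nothing.
It fails at once if the bar bears on the eye with more than 70 N (the eye is heaved on) (contact force between rod and eye above 70 N).
It fails at once if the gripper touches the eye with more than 5 N (contact force between the fingers and eye above 5 N).
It fails at once if another thing on the bench is moved by more than 30 mm (distance of any of hammer, wrench, horseshoe, spare_eye, tin, drift from where it was at the start of the episode above 0.03 m).
It also fails if it takes over 72 s, if anything falls off the work surface, if the arm or the gripper's body presses on something with over 40 N, if the wrist force passes 120 N, or if a joint passes its speed limit or range.

## Working session

There is one attempt and no reset: what is moved stays moved. The work goes in short steps, Python scripts to look and compute and a tool call to move; the robot and the scene stay as the last step left them, time stands still between calls to the robot, and variables do not carry over. Pictures are saved under pics/ and viewed, at most 10 in all, crops included, and the job is handed in when it is done.

Besides the shell and the picture viewer there is one more tool, called after "Request:" as name(argument=value, ...) on one line, values as JSON. move_arm: Moves the arm, as the interface text tells. Its arguments: {"type":"object","properties":{"targets":{"type":"array"},"grip_force":{"type":"number"}},"required":["targets"]}

```bash
mkdir -p pics; cat > h.py <<'E'
import numpy as np, cv2
from scipy.spatial.transform import Rotation as R
from station import ctrl
def cam(n):
    p=ctrl.camera_params(n); return np.array(p["intrinsics"]),R.from_rotvec(np.ravel(p["rvec"])).as_matrix(),np.ravel(p["tvec"])
def world(n,uv,d):
    K,Rm,t=cam(n); uv=np.atleast_2d(uv).astype(float); d=np.ravel(d)
    c=np.c_[(uv[:,0]-K[0,2])/K[0,0],(uv[:,1]-K[1,2])/K[1,1],np.ones(len(uv))]*d[:,None]
    return (c-t)@Rm
def atz(n,uv,z):
    K,Rm,t=cam(n); C=-Rm.T@t; r=world(n,uv,[1.0])[0]-C
    return C+r*(z-C[2])/r[2]
def pix(n,P):
    K,Rm,t=cam(n); q=(np.atleast_2d(P)@Rm.T+t)@K.T; return q[:,:2]/q[:,2:]
def cloud(n,m,dep):
    v,u=np.nonzero(m&(dep>0)); return world(n,np.c_[u,v],dep[v,u])
E
python3 - <<'E'
from h import *
o=ctrl.get_obs(); print(o["ee_pos"],o["eef_rot"],o["force"])
for n in("scene","top"):
    p,d=ctrl.camera(n); cv2.imwrite(f"pics/{n}0.png",p[:,:,::-1]); np.save(f"{n}d.npy",d)
    K,Rm,t=cam(n); print(n,-Rm.T@t,Rm[2],K[0,0])
    for g in("rod_center","rest_mid","eye_loop","beam","eye","hammer","tin","drift","wrench","horseshoe","spare_eye"):
        r=ctrl.tip_of(n,g)
        print(g,[(np.round(x["point"]).tolist(),round(x["score"],2)) for x in r[:2]])
    for g in("rod_center","eye","beam"):
        for x in ctrl.cut_out(n,g)[:1]:
            c=cloud(n,x["region"],d); print(g,x["score"],len(c),np.median(c,0),c.min(0),c.max(0)); np.save(f"{n}_{g}.npy",x["region"])
E
```

```text
[ 0.173341   -0.52168187  0.21888526] [-3.14039700e+00 -8.15789071e-05  3.20776691e-01] [0.73445961 0.31639982 0.38200547]
scene [0.87107176 0.59107465 0.93835299] [-0.27507966 -0.5412344  -0.79460462] 525.642458669407
rod_center [([422.0, 319.0], 0.8)]
rest_mid [([420.0, 321.0], 0.69), ([363.0, 440.0], 0.21)]
eye_loop []
beam [([288.0, 210.0], 0.57)]
eye [([283.0, 178.0], 0.66)]
hammer [([241.0, 289.0], 0.56)]
tin [([213.0, 177.0], 0.6)]
drift [([303.0, 137.0], 0.74)]
wrench [([366.0, 196.0], 0.61)]
horseshoe [([409.0, 249.0], 0.57)]
spare_eye [([364.0, 435.0], 0.9)]
rod_center 0.76 656 [0.48698912 0.24573144 0.05588192] [ 3.74169095e-01  1.88525563e-01 -1.94720966e-05] [0.57831445 0.28345439 0.06206021]
eye 0.68 192 [ 0.55167078 -0.20496801  0.09371836] [ 0.53225819 -0.2203332   0.06615691] [ 0.56749571 -0.19502741  0.12565838]
beam 0.94 5430 [ 0.57838807 -0.10832078  0.0612859 ] [ 0.4638417  -0.38113337 -0.00248147] [0.66720643 0.00665564 0.11994898]
top [ 0.3741665  -0.00842483  1.53855391] [ 0.13023398  0.01457905 -0.99137609] 566.3366200972213
rod_center [([238.0, 275.0], 0.6)]
rest_mid [([236.0, 270.0], 0.62)]
eye_loop [([412.0, 239.0], 0.53)]
beam [([389.0, 240.0], 0.98)]
eye [([408.0, 244.0], 0.43)]
hammer [([336.0, 176.0], 0.65), ([406.0, 244.0], 0.21)]
tin [([451.0, 199.0], 0.61), ([368.0, 307.0], 0.34)]
drift [([469.0, 301.0], 0.63)]
wrench [([368.0, 310.0], 0.96)]
horseshoe [([303.0, 309.0], 0.83)]
spare_eye [([197.0, 204.0], 0.51)]
rod_center 0.74 411 [0.47295902 0.24571131 0.05460587] [0.36917126 0.20352651 0.00367799] [0.57406185 0.286653   0.06515456]
beam 0.91 4661 [ 0.55923562 -0.15087945  0.05982383] [ 0.46073263 -0.32613653 -0.00938504] [0.66272921 0.00653373 0.07371841]
```

```bash
python3 - <<'E'
from h import *
def bar(n):
    c=cloud(n,np.load(f"{n}_rod_center.npy"),np.load(f"{n}d.npy")); c=c[(c[:,2]>.045)&(c[:,2]<.066)]
    l=cv2.fitLine(c[:,:2].astype(np.float32),cv2.DIST_HUBER,0,.01,.01).ravel(); s=(c[:,:2]-l[2:])@l[:2]
    print(n,"bar ang",np.arctan2(l[1],l[0]),"mid",l[2:]+l[:2]*(s.min()+s.max())/2,"len",np.ptp(s))
def beam(n):
    m=np.load(f"{n}_beam.npy");d=np.load(f"{n}d.npy")
    c=cloud(n,m,d); c=c[(c[:,2]>.052)&(c[:,2]<.07)]
    print(n,"beam",cv2.minAreaRect(c[:,:2].astype(np.float32)*1000))
for n in("scene","top"): bar(n); beam(n)
for n,p in(("scene",[422,319]),("top",[238,275])): print("rod",atz(n,p,.05))
for n,p in(("scene",[420,321]),("top",[236,270])): print("rest",atz(n,p,.05))
print("loop top",atz("top",[412,239],.102),"eye",atz("top",[408,244],.064),atz("scene",[283,178],.064),"beam",atz("top",[389,240],0),atz("scene",[288,210],0))
for g,p in dict(hammer=[336,176],tin=[451,199],drift=[469,301],wrench=[368,310],horseshoe=[303,309],spare=[197,204]).items(): print(g,atz("top",p,0))
# eye points
for n in("scene","top"):
    d=np.load(f"{n}d.npy"); c=cloud(n,np.ones_like(d,bool),d)
    c=c[(abs(c[:,0]-.56)<.05)&(abs(c[:,1]+.17)<.08)&(c[:,2]>.08)&(c[:,2]<.135)]
    print(n,len(c)); 
    if len(c): print(c.min(0),c.max(0),np.median(c,0)); 
    if len(c)>5: print(cv2.minAreaRect(c[:,:2].astype(np.float32)*1000))
s=cv2.imread("pics/scene0.png"); t=cv2.imread("pics/top0.png")
cv2.imwrite("pics/v1.png",s)
cv2.imwrite("pics/v2.png",cv2.resize(s[120:250,200:370],None,fx=4.5,fy=4.5,interpolation=cv2.INTER_CUBIC))
cv2.imwrite("pics/v3.png",t)
E
```

```text
scene bar ang 0.35516277 mid [0.47591603 0.24268156] len 0.21716887504639207
scene beam ((566.1185913085938, -160.78506469726562), (324.0833740234375, 97.58053588867188), 79.6929931640625)
top bar ang 0.35122567 mid [0.47176621 0.24492149] len 0.21826480988480096
top beam ((563.29931640625, -156.71502685546875), (320.3569641113281, 99.01274108886719), 79.52195739746094)
rod [0.470591   0.24789189 0.05      ]
rod [0.46549878 0.24567107 0.05      ]
rest [0.47640471 0.24966867 0.05      ]
rest [0.47864392 0.2513104  0.05      ]
loop top [ 0.5566312  -0.20570633  0.102     ] eye [ 0.54822165 -0.20030759  0.064     ] [ 0.54866515 -0.20093469  0.064     ] beam [ 0.56653208 -0.15693048  0.        ] [ 5.59739652e-01 -1.59117330e-01  1.11022302e-16]
hammer [ 0.74502773 -0.01129487  0.        ]
tin [ 0.68120611 -0.32842536  0.        ]
drift [ 0.40217683 -0.37054705  0.        ]
wrench [ 0.3764004  -0.09900021  0.        ]
horseshoe [0.37793561 0.0760872  0.        ]
spare [0.66447462 0.37331483 0.        ]
scene 157
[ 0.53067319 -0.21895357  0.08084194] [ 0.56841703 -0.19591347  0.12565838] [ 0.55051297 -0.20611568  0.10317987]
((550.7484130859375, -207.2498779296875), (14.064192771911621, 40.088706970214844), 54.52798080444336)
top 59
[ 0.5301865  -0.21215721  0.08193291] [ 0.56323209 -0.19230508  0.12611484] [ 0.54610487 -0.20087549  0.11752971]
((546.9492797851562, -202.12513732910156), (9.387492179870605, 38.07421875), 62.44426727294922)
```

View pics/scene0.png

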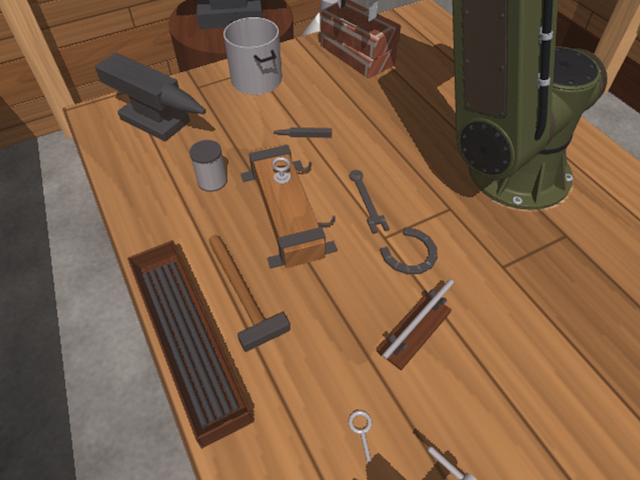

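View pics/top0.png

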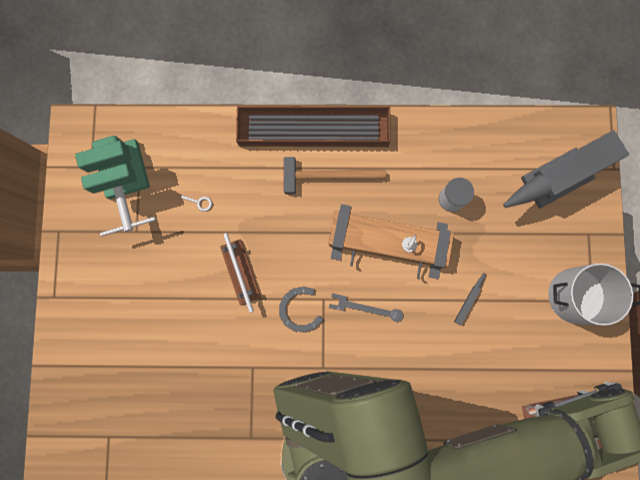

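View pics/v2.png

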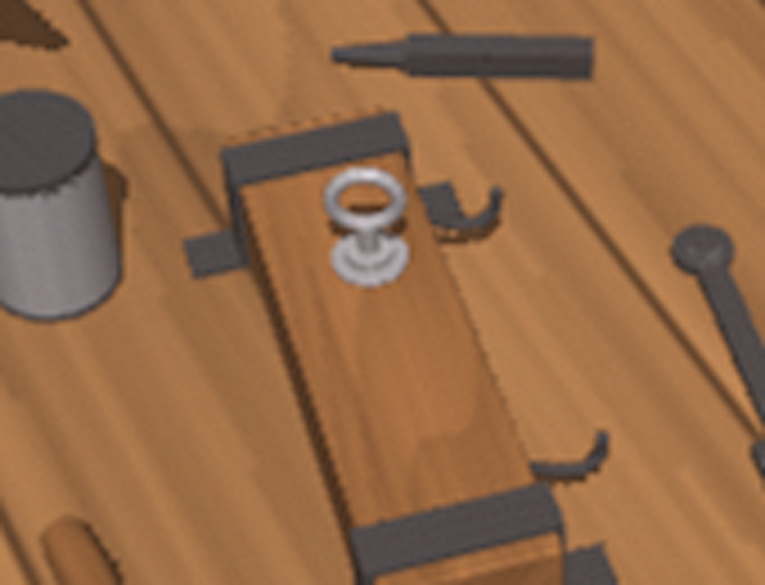

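```bash
cat >> h.py <<'E'
from scipy.optimize import least_squares
def torusfit(c,x0=(.549,-.203,1.0),z=.102):
    def f(p):
        q=c-[p[0],p[1],p[3]]; a=np.array([np.cos(p[2]),np.sin(p[2]),0]); h=q@a; r=np.sqrt(np.maximum((q**2).sum(1)-h**2,1e-12))
        return np.r_[(np.hypot(r-.017,h)-.004)*1000,(p[3]-z)*1000]
    best=min((least_squares(f,[x0[0],x0[1],a,z],loss="soft_l1",x_scale=[.01,.01,.3,.01]) for a in x0[2]+np.array([-.5,0,.5])),key=lambda r:r.cost)
    return best.x,best.cost/len(c)
def eyepts(n,d,xy=(.549,-.203)):
    c=cloud(n,np.ones_like(d,bool),d); return c[(np.hypot(c[:,0]-xy[0],c[:,1]-xy[1])<.032)&(c[:,2]>.084)&(c[:,2]<.13)]
E
python3 - <<'E'
from h import *
C=[]
for n in("scene","top"):
    c=eyepts(n,np.load(f"{n}d.npy")); C.append(c); print(n,len(c),*torusfit(c))
print(*torusfit(np.vstack(C)))
o=ctrl.get_obs(); print(o["time_s"])
def tool(pos):
    Rm=R.from_euler("xyz",o["eef_rot"]).as_matrix(); return Rm.T@(np.array(pos)-o["ee_pos"])/.05
u=np.array([np.cos(.353),np.sin(.353),0])
g=np.array([.474,.245,0])+.02*u; print(g,tool(g+[0,0,.18]))
E
```

```text
scene 149 [ 0.55001321 -0.20823133  1.08680927  0.10437243] 0.5857010495768437
top 58 [ 0.54671923 -0.20354763  1.11222493  0.10339997] 0.5774640684516987
[ 0.54911537 -0.20667346  1.0109724   0.10440617] 0.7699264544501507
1.5
[0.4927668  0.25191429 0.        ] [ 10.94094735 -12.67363448   0.78924693]
```

Request:
move_arm(targets=[[1,0.5,-0.6,0,0,0,-0.14],[1,1,-1.2,0,0,0,-0.28],[1,1.5,-1.8,0,0,0,-0.42],[1,2,-2.4,0,0,0,-0.56],[1,2.5,-3,0,0,0,-0.7],[1,3,-3.6,0,0,0,-0.84],[1,3.5,-4.2,0,0,0,-0.98],[1,4,-4.8,0,0,0,-1.12],[1,4.5,-5.4,0,0,0,-1.26],[1,5,-6,0,0,0,-1.4],[1,5.5,-6.6,0,0,0,-1.54],[1,6,-7.2,0,0,0,-1.68]], grip_force=40)

```text
time_s: 2.7
ee_pos: [0.3449, -0.0842, 0.2198]
eef_rot: [3.141, 0.001, 2.006]
force: [1.1, -1.0, 0.4]
grip_width: 0.0941
grip_force: 0.0
```

```bash
cat >> h.py <<'E'
def rel(pos,yaw):
    """shift (units) and tool-z turn from the present pose to a downward pose with the bar grasp point TCP pos, yaw"""
    o=ctrl.get_obs(); A=R.from_euler("xyz",o["eef_rot"]); s=A.as_matrix().T@(np.array(pos)-o["ee_pos"])/.05
    rv=(A.inv()*R.from_euler("xyz",[np.pi,0,yaw])).as_rotvec()
    print("t",o["time_s"],"pos",o["ee_pos"].round(4),"rpy",np.round(o["eef_rot"],4),"q",np.round(o["qpos"],2),"F",np.round(o["force"],1),"M",np.round(o["moment"],2),"w",round(float(o["grip_width"]),4))
    print("shift",s.round(3),"turn",rv.round(4))
E
python3 -c "
from h import *
rel([.4928,.252,.13],.353+np.pi)"
```

```text
t 2.7 pos [ 0.3449 -0.0842  0.2198] rpy [3.1409e+00 7.0000e-04 2.0064e+00] q [-0.34 -0.16  2.01  0.    1.29 -0.78] F [ 1.1 -1.   0.4] M [-0.03 -0.17 -0.03] w 0.0941
shift [4.848 5.517 1.796] turn [ 1.0000e-04  1.1000e-03 -1.4882e+00]
```

Request:
move_arm(targets=[[1,0.5,0.55,0.18,0,0,-0.14],[1,1,1.1,0.36,0,0,-0.28],[1,1.5,1.65,0.54,0,0,-0.42],[1,2,2.2,0.72,0,0,-0.56],[1,2.5,2.75,0.9,0,0,-0.7],[1,3,3.3,1.08,0,0,-0.84],[1,3.5,3.85,1.26,0,0,-0.98],[1,4,4.4,1.44,0,0,-1.12],[1,4.5,4.95,1.62,0,0,-1.26],[1,4.85,5.5,1.8,0,0,-1.4],[1,4.85,5.5,1.8,0,0,-1.488],[1,4.85,5.5,1.8,0,0,-1.488]])

```text
time_s: 3.9
ee_pos: [0.4933, 0.2498, 0.1288]
eef_rot: [-3.142, -0.001, -2.792]
force: [-0.3, -0.9, -0.9]
grip_width: 0.094
grip_force: 0.0
```

```bash
python3 - <<'E'
from h import *
rel([.4928,.252,.045],.353+np.pi)
p,d=ctrl.camera("scene"); cv2.imwrite("pics/s1.png",p[100:400,250:550,::-1])
for n in("scene","top"):
    if n=="top": p,d=ctrl.camera(n)
    for x in ctrl.cut_out(n,"rod_center")[:1]:
        c=cloud(n,x["region"],d); c=c[(c[:,2]>.045)&(c[:,2]<.066)]
        l=cv2.fitLine(c[:,:2].astype(np.float32),cv2.DIST_HUBER,0,.01,.01).ravel(); s=(c[:,:2]-l[2:])@l[:2]
        print(n,np.arctan2(l[1],l[0]),l[2:]+l[:2]*(s.min()+s.max())/2,np.ptp(s),c[:,2].max())
E
```

```text
t 3.9 pos [0.4933 0.2498 0.1288] rpy [-3.1415e+00 -1.1000e-03 -2.7921e+00] q [ 0.4   0.4   1.61 -0.    1.13 -1.52] F [-0.3 -0.9 -0.9] M [ 0.11 -0.13  0.02] w 0.094
shift [-0.007  0.045  1.676] turn [-0.0001 -0.0011 -0.0035]
scene 0.35339954 [0.47500201 0.24244487] 0.21977153397146848 0.06254321668338494
```

Request:
move_arm(targets=[[1,0,0,0.4,0,0,0],[1,0,0,0.8,0,0,0],[1,0,0,1.2,0,0,0],[1,0,0,1.5,0,0,0],[1,0,0,1.68,0,0,0],[-0.3,0,0,1.68,0,0,0],[-1,0,0,1.68,0,0,0],[-1,0,0,1.68,0,0,0],[-1,0,0,1.68,0,0,0],[-1,0,0,1.68,0,0,0],[-1,0,0,1.68,0,0,0],[-1,0,0,1.68,0,0,0]], grip_force=50)

```text
time_s: 5.3
ee_pos: [0.4935, 0.2494, 0.0455]
eef_rot: [3.142, 0.0, -2.794]
force: [-0.3, 0.5, 0.4]
grip_width: 0.0417
grip_force: 0.0
```

```bash
python3 -c "
from h import *
rel([.4928,.252,.13],.353+np.pi)"
```

```text
t 5.3 pos [0.4935 0.2494 0.0455] rpy [ 3.1416e+00  1.0000e-04 -2.7944e+00] q [ 0.4   0.51  1.67  0.    0.96 -1.52] F [-0.3  0.5  0.4] M [ 0.15 -0.13 -0.01] w 0.0417
shift [-0.005  0.054 -1.689] turn [ 0.      0.0001 -0.0058]
```

Request:
move_arm(targets=[[-1,0,0,0,0,0,0],[-1,0,0,0,0,0,0],[-1,0,0,0,0,0,0],[-1,0,0,0,0,0,0],[-1,0,0,0,0,0,0],[-1,0,0,0,0,0,0],[-1,0,0,0,0,0,0]])

```text
time_s: 6.0
ee_pos: [0.4933, 0.2499, 0.0456]
eef_rot: [3.141, 0.0, -2.794]
force: [-2.2, 4.5, 2.3]
grip_width: 0.0102
grip_force: 50.0
```

```bash
python3 -c "
from h import *
rel([.4928,.252,.13],.353+np.pi)"
```

```text
t 6.0 pos [0.4933 0.2499 0.0456] rpy [ 3.1408e+00  1.0000e-04 -2.7943e+00] q [ 0.4   0.51  1.67  0.    0.96 -1.52] F [-2.2  4.5  2.3] M [ 0.97  0.28 -0.  ] w 0.0102
shift [-0.005  0.044 -1.688] turn [ 0.0008  0.0001 -0.0057]
```

Request:
move_arm(targets=[[-1,0,0,-0.3,0,0,0],[-1,0,0,-0.8,0,0,0],[-1,0,0,-1.4,0,0,0],[-1,0,0,-2,0,0,0],[-1,0,0,-2.3,0,0,0],[-1,0,0,-2.3,0,0,0]])

```text
time_s: 6.6
ee_pos: [0.4943, 0.2496, 0.1634]
eef_rot: [3.142, 0.004, -2.794]
force: [0.1, 0.6, -1.2]
grip_width: 0.0104
grip_force: 50.0
```

```bash
python3 - <<'E'
from h import *
rel([.6838,-.1031,.16],.65+np.pi)
p,d=ctrl.camera("scene"); cv2.imwrite("pics/s2.png",cv2.resize(p[180:400,330:550,::-1],None,fx=2.5,fy=2.5))
for n in("scene","top"):
    if n=="top": p,d=ctrl.camera(n)
    for x in ctrl.cut_out(n,"rod_center")[:1]:
        c=cloud(n,x["region"],d); c=c[(c[:,2]>.13)&(c[:,2]<.2)]
        l=cv2.fitLine(c.astype(np.float32),cv2.DIST_HUBER,0,.01,.01).ravel(); s=(c-l[3:])@l[:3]
        print(n,l[:3],np.arctan2(l[1],l[0]),l[3:]+l[:3]*(s.min()+s.max())/2,np.ptp(s))
E
```

```text
t 6.6 pos [0.4943 0.2496 0.1634] rpy [ 3.1416  0.0044 -2.7945] q [ 0.4   0.36  1.58 -0.    1.2  -1.52] F [ 0.1  0.6 -1.2] M [ 0.15 -0.19  0.01] w 0.0104
shift [-1.163 -7.922  0.073] turn [-0.0006  0.0044 -0.3029]
scene [0.9372154  0.34868947 0.00654813] 0.35618046 [0.47703797 0.24226049 0.17367446] 0.21780397173403968
```

View pics/s2.png

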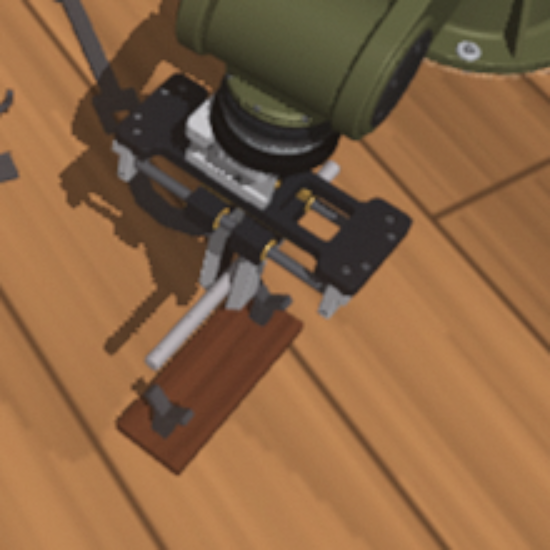

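Request:
move_arm(targets=[[-1,-0.1,-0.7,0,0,0,-0.03],[-1,-0.22,-1.5,0,0,0,-0.06],[-1,-0.34,-2.3,0,0,0,-0.09],[-1,-0.46,-3.1,0,0,0,-0.12],[-1,-0.58,-3.9,0,0,0,-0.15],[-1,-0.7,-4.8,0,0,0,-0.19],[-1,-0.83,-5.7,0,0,0,-0.22],[-1,-0.97,-6.6,0,0,0,-0.26],[-1,-1.08,-7.4,0,0,0,-0.29],[-1,-1.16,-7.92,0,0,0,-0.303],[-1,-1.16,-7.92,0,0,0,-0.303]])

```text
time_s: 7.9
ee_pos: [0.6829, -0.1065, 0.1582]
eef_rot: [3.14, -0.002, -2.494]
force: [0.0, -0.3, -1.7]
grip_width: 0.0107
grip_force: 50.0
```

```bash
python3 - <<'E'
from h import *
rel([.6838,-.1031,.097],.65+np.pi)
C=[]
for n in("scene","top"):
    p,d=ctrl.camera(n)
    if n=="scene": cv2.imwrite("pics/s3.png",cv2.resize(p[90:290,180:400,::-1],None,fx=3.5,fy=3))
    c=eyepts(n,d); C.append(c); print(n,len(c),*torusfit(c) if len(c)>20 else "")
    for g in("rod_center","eye_loop","eye"): print(g,[(np.round(x["point"],1),round(x["score"],2)) for x in ctrl.tip_of(n,g)[:2]])
print(*torusfit(np.vstack(C)))
E
```

```text
t 7.9 pos [ 0.6829 -0.1065  0.1582] rpy [ 3.1401e+00 -1.9000e-03 -2.4942e+00] q [-0.21  0.67  1.12 -0.    1.35 -2.43] F [ 0.  -0.3 -1.7] M [ 0.13 -0.11 -0.02] w 0.0107
shift [-0.057  0.043  1.224] turn [ 0.0015 -0.0019 -0.0026]
scene 77 [ 0.55012836 -0.20695883  1.22551866  0.10381966] 0.6423389269038102
rod_center [(array([248.4, 190.6]), 0.8)]
eye_loop [(array([280. , 164.6]), 0.65)]
eye [(array([281.7, 173.7]), 0.63)]
top 58 [ 0.54598379 -0.2025491   1.08129894  0.10317986] 0.3892879784929491
rod_center []
eye_loop [(array([413.1, 239.8]), 0.4)]
eye [(array([406.8, 243.1]), 0.56)]
[ 0.54657941 -0.20362966  1.06680903  0.10459121] 0.8221309181112267
```

View pics/s3.png

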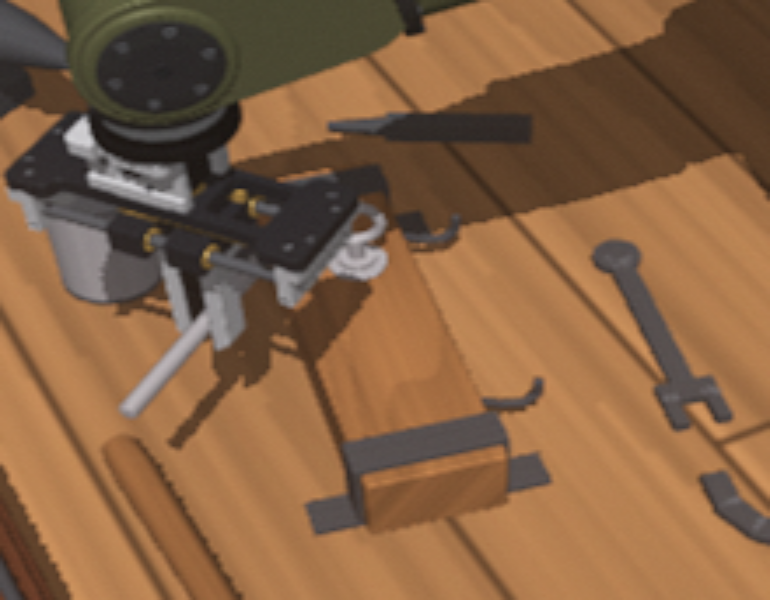

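Request:
move_arm(targets=[[-1,0,0,0.3,0,0,0],[-1,0,0.04,0.7,0,0,0],[-1,0,0.04,1.1,0,0,0],[-1,0,0.04,1.22,0,0,0],[-1,0,0.04,1.22,0,0,0],[-1,0,0.04,1.22,0,0,0]])

```text
time_s: 8.9
ee_pos: [0.6819, -0.1017, 0.1002]
eef_rot: [-3.141, 0.001, -2.491]
force: [-0.5, -0.0, -1.8]
grip_width: 0.0106
grip_force: 50.0
```

```bash
python3 - <<'E'
from h import *
rel([.6838,-.1031,.097],.65+np.pi)
p,d=ctrl.camera("top"); o=ctrl.get_obs()
A=R.from_euler("xyz",o["eef_rot"]).as_matrix(); g=o["ee_pos"]-.005*A[:,2]
P=np.array([g+A[:,0]*s for s in(.06,.09,.12,.128,.17,.2)]); q=pix("top",P); print(q.round(1)); 
cv2.imwrite("pics/t3.png",cv2.resize(p[190:270,340:450,::-1],None,fx=7,fy=7,interpolation=cv2.INTER_CUBIC))
c=cloud("top",np.ones_like(d,bool),d); h=(c-g)@A
m=(h[:,0]>.02)&(h[:,0]<.125)&(abs(h[:,1])<.02)&(abs(h[:,2])<.02); k=h[m]; print("bar in tool: n",m.sum(),"y,z median",np.median(k[:,1:],0),"tip",k[:,0].max(), np.polyfit(k[:,0],k[:,1],1))
e=eyepts("top",d); print(torusfit(e)); eh=(e-g)@A; print("ring in tool",eh.min(0),eh.max(0))
E
```

```text
t 8.9 pos [ 0.6819 -0.1017  0.1002] rpy [-3.1408e+00  6.0000e-04 -2.4913e+00] q [-0.2   0.72  1.19 -0.    1.24 -2.42] F [-0.5 -0.  -1.8] M [ 0.06 -0.17  0.02] w 0.0106
shift [-0.014 -0.045  0.063] turn [-0.0008  0.0006  0.0002]
[[385.4 208.7]
 [392.5 217.9]
 [399.7 227.2]
 [401.7 229.7]
 [411.8 242.7]
 [419.1 252.1]]
bar in tool: n 33 y,z median [ 0.00257243 -0.00231114] tip 0.12493129659142532 [ 0.2147065  -0.02178253]
(array([ 0.54776449, -0.20384488,  1.09086503,  0.10393469]), np.float64(0.6060931704786325))
ring in tool [ 0.15820592 -0.0142658  -0.02032174] [0.17838497 0.01928986 0.02098321]
```

View pics/t3.png

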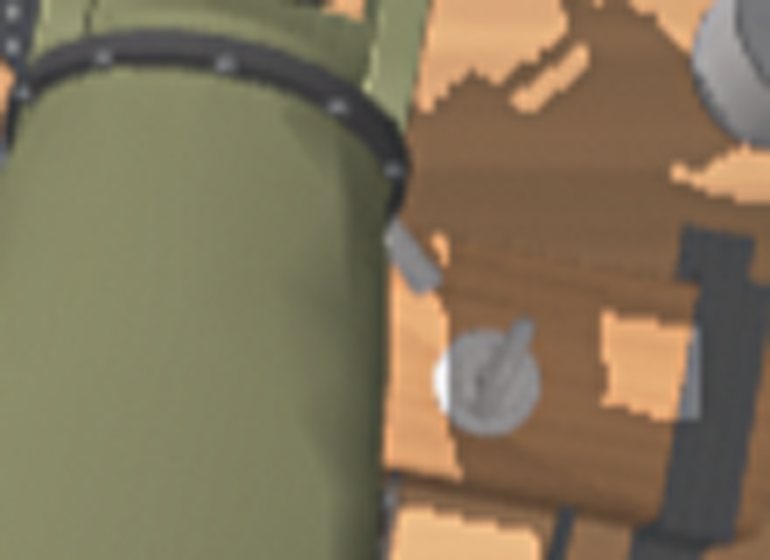

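Request:
move_arm(targets=[[-1,0,-0.02,0.06,0,0,0],[-1,0.15,-0.02,0.06,0,0,0],[-1,0.3,-0.02,0.06,0,0,0],[-1,0.4,-0.02,0.06,0,0,0],[-1,0.5,-0.02,0.06,0,0,0],[-1,0.57,-0.02,0.06,0,0,0],[-1,0.64,-0.02,0.06,0,0,0],[-1,0.71,-0.02,0.06,0,0,0],[-1,0.78,-0.02,0.06,0,0,0],[-1,0.85,-0.02,0.06,0,0,0],[-1,0.85,-0.02,0.06,0,0,0]])

```text
time_s: 10.05
ee_pos: [0.6481, -0.1285, 0.0965]
eef_rot: [3.142, -0.0, -2.492]
force: [0.0, 0.6, -1.8]
grip_width: 0.0107
grip_force: 50.0
```

```bash
python3 - <<'E'
from h import *
rel([.5485+.068*np.cos(.65),-.205+.068*np.sin(.65),.097],.65+np.pi)
p,d=ctrl.camera("top"); 
cv2.imwrite("pics/t4.png",cv2.resize(p[200:280,360:460,::-1],None,fx=7,fy=7,interpolation=cv2.INTER_CUBIC))
E
```

```text
t 10.05 pos [ 0.6481 -0.1285  0.0965] rpy [ 3.1416e+00 -1.0000e-04 -2.4917e+00] q [-0.25  0.66  1.29 -0.    1.19 -2.47] F [ 0.   0.6 -1.8] M [ 0.14 -0.11 -0.01] w 0.0107
shift [ 1.151 -0.013 -0.01 ] turn [ 0.     -0.0001 -0.0001]
```

View pics/t4.png

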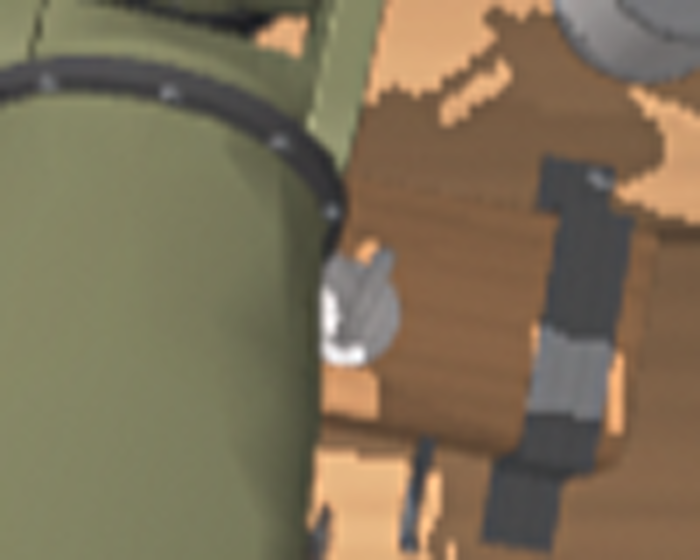

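Request:
move_arm(targets=[[-1,0.07,0,0,0,0,0],[-1,0.14,0,0,0,0,0],[-1,0.21,0,0,0,0,0],[-1,0.28,0,0,0,0,0],[-1,0.35,0,0,0,0,0],[-1,0.42,0,0,0,0,0],[-1,0.42,0,0,0,0,0]])

```text
time_s: 10.8
ee_pos: [0.6313, -0.1413, 0.0965]
eef_rot: [-3.142, -0.0, -2.492]
force: [-0.4, 1.9, -2.2]
grip_width: 0.0104
grip_force: 50.0
```

Request:
move_arm(targets=[[-1,0.1,0,0,0,0,0],[-1,0.2,0,0,0,0,0],[-1,0.3,0,0,0,0,0],[-1,0.4,0,0,0,0,0],[-1,0.5,0,0,0,0,0],[-1,0.6,0,0,0,0,0],[-1,0.7,0,0,0,0,0],[-1,0.7,0,0,0,0,0]])

```text
time_s: 11.6
ee_pos: [0.6033, -0.1626, 0.0965]
eef_rot: [3.142, -0.0, -2.492]
force: [-0.1, 0.3, -1.3]
grip_width: 0.0109
grip_force: 50.0
```

```bash
python3 - <<'E'
from h import *
rel([.5485+.068*np.cos(.65),-.205+.068*np.sin(.65),.097],.65+np.pi)
p,d=ctrl.camera("scene"); 
a=cv2.resize(p[140:220,230:330,::-1],None,fx=6,fy=6,interpolation=cv2.INTER_CUBIC)
cv2.imwrite("pics/s5.png",a)
E
```

```text
t 11.6 pos [ 0.6033 -0.1626  0.0965] rpy [ 3.1416e+00 -1.0000e-04 -2.4919e+00] q [-0.32  0.58  1.41 -0.    1.14 -2.54] F [-0.1  0.3 -1.3] M [ 0.18 -0.12  0.02] w 0.0109
shift [ 0.027 -0.012 -0.01 ] turn [ 0.     -0.0001 -0.0004]
```

View pics/s5.png

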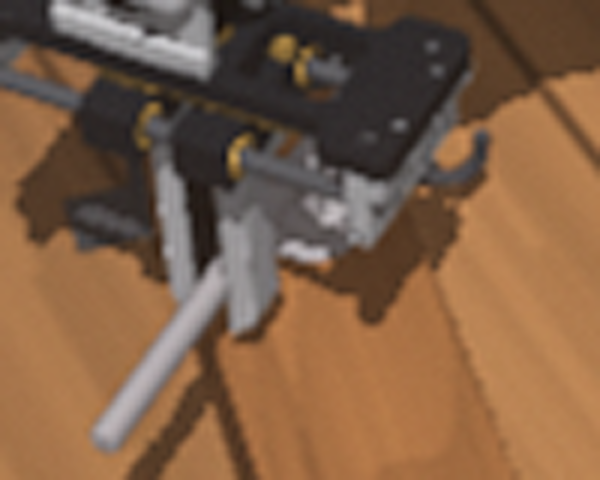

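Request:
move_arm(targets=[[-1,0.002,-0.083,0,0,0,0.06],[-1,0.01,-0.166,0,0,0,0.12],[-1,0.022,-0.248,0,0,0,0.18],[-1,0.04,-0.329,0,0,0,0.24],[-1,0.062,-0.41,0,0,0,0.3],[-1,0.089,-0.488,0,0,0,0.36],[-1,0.121,-0.565,0,0,0,0.42],[-1,0.121,-0.565,0,0,0,0.42]])

```text
time_s: 12.45
ee_pos: [0.6162, -0.1887, 0.0964]
eef_rot: [-3.141, 0.0, -2.913]
force: [-0.9, -1.4, -1.3]
grip_width: 0.0105
grip_force: 50.1
```

```bash
cat >> h.py <<'E'
def tq(E=(.5485,-.205),pics=False):
    o=ctrl.get_obs(); E=np.array([*E,.102]); r=o["ee_pos"]-E; F=np.array(o["force"]); M=np.array(o["moment"])
    A=R.from_euler("xyz",o["eef_rot"]).as_matrix(); th=np.arctan2(A[1,0],A[0,0])-np.pi
    print("t",o["time_s"],"theta",round(th%(2*np.pi),3),round((th+np.pi)%(2*np.pi)-np.pi,3),"r",np.hypot(*r[:2]).round(4),"perp",(r@A[:,1]).round(4),"Ftool",(A.T@F).round(1),"Mtool",(A.T@M).round(2),"Mz_eye",round(np.cross(r,F)[2]+M[2],3),"rxF",round(np.cross(r,F)[2],3),"z",o["ee_pos"][2].round(4),"q5",round(o["qpos"][5],2))
E
python3 -c "
from h import *
tq()"
```

```text
t 12.45 theta 0.229 0.229 r 0.0696 perp 0.0005 Ftool [ 1.2 -1.2  1.3] Mtool [ 0.19 -0.12 -0.11] Mz_eye 0.029 rxF -0.082 z 0.0964 q5 -2.15
```

Request:
move_arm(targets=[[-1,0.002,-0.083,0,0,0,0.06],[-1,0.01,-0.166,0,0,0,0.12],[-1,0.022,-0.248,0,0,0,0.18],[-1,0.04,-0.329,0,0,0,0.24],[-1,0.062,-0.41,0,0,0,0.3],[-1,0.062,-0.41,0,0,0,0.3]])

```text
time_s: 13.05
ee_pos: [0.6178, -0.2091, 0.0965]
eef_rot: [-3.141, 0.0, 3.072]
force: [0.3, -2.6, -1.4]
grip_width: 0.0106
grip_force: 50.2
```

```bash
python3 -c "
from h import *
tq()"
```

```text
t 13.05 theta 6.214 -0.069 r 0.0695 perp 0.0007 Ftool [-0.5 -2.6  1.4] Mtool [ 0.25 -0.36 -0.19] Mz_eye 0.009 rxF -0.182 z 0.0965 q5 -1.88
```

Request:
move_arm(targets=[[-1,0.0,-0.1,0,0,0,0.05],[-1,0.007,-0.168,0,0,0,0.1],[-1,0.015,-0.237,0,0,0,0.15],[-1,0.028,-0.305,0,0,0,0.2],[-1,0.028,-0.305,0,0,0,0.2]])

```text
time_s: 13.55
ee_pos: [0.6155, -0.2239, 0.0965]
eef_rot: [3.141, 0.001, 2.874]
force: [3.9, -1.0, -2.5]
grip_width: 0.0107
grip_force: 50.1
```

```bash
python3 -c "
from h import *
tq((.5485,-.2065))"
```

```text
t 13.55 theta 6.015 -0.268 r 0.0692 perp 0.001 Ftool [-4.   0.1  2.5] Mtool [-0.14 -0.71 -0.07] Mz_eye 0.073 rxF 0.003 z 0.0965 q5 -1.71
```

Request:
move_arm(targets=[[-1,0.002,-0.069,0,0,0,0.05],[-1,0.007,-0.138,0,0,0,0.1],[-1,0.015,-0.207,0,0,0,0.15],[-1,0.028,-0.275,0,0,0,0.2],[-1,0.028,-0.275,0,0,0,0.2]])

```text
time_s: 14.05
ee_pos: [0.6105, -0.2368, 0.0966]
eef_rot: [3.141, 0.001, 2.674]
force: [4.1, -1.2, -1.5]
grip_width: 0.0109
grip_force: 50.0
```

```bash
python3 - <<'E'
from h import *
tq((.5485,-.2065))
for n in("scene","top"):
    p,d=ctrl.camera(n); c=eyepts(n,d,(.5485,-.2065)); print(n,len(c))
    if len(c)>30: print(torusfit(c))
    if n=="top": cv2.imwrite("pics/t6.png",cv2.resize(p[190:290,340:460,::-1],None,fx=6,fy=6,interpolation=cv2.INTER_CUBIC))
E
```

```text
t 14.05 theta 5.815 -0.468 r 0.0691 perp 0.0009 Ftool [-4.2  0.8  1.5] Mtool [-0.17 -0.9  -0.06] Mz_eye 0.111 rxF 0.05 z 0.0966 q5 -1.53
scene 239
(array([ 0.55007064, -0.20426733,  0.93442366,  0.10347605]), np.float64(3.2146873585670037))
top 0
```

View pics/t6.png

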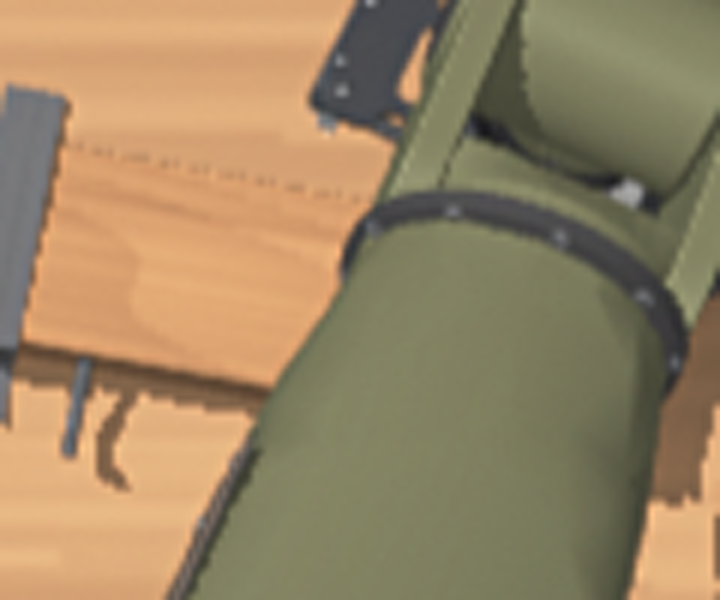

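Request:
move_arm(targets=[[-1,0.002,-0.069,0,0,0,0.05],[-1,0.007,-0.138,0,0,0,0.1],[-1,0.015,-0.207,0,0,0,0.15],[-1,0.028,-0.275,0,0,0,0.2],[-1,0.028,-0.275,0,0,0,0.2]])

```text
time_s: 14.65
ee_pos: [0.603, -0.2487, 0.0966]
eef_rot: [3.141, 0.001, 2.473]
force: [4.4, -2.6, -2.6]
grip_width: 0.0108
grip_force: 50.0
```

```bash
cat >> h.py <<'E'
def eyelook(xy=(.5485,-.2065)):
    p,d=ctrl.camera("scene"); 
    for x in ctrl.cut_out("scene","eye")[:1]:
        c=cloud("scene",x["region"],d); c=c[(np.hypot(c[:,0]-xy[0],c[:,1]-xy[1])<.03)&(c[:,2]>.082)&(c[:,2]<.128)]
        print("eye",round(x["score"],2),len(c),x["point"])
        for a in(.8,.2,-.4):
            if len(c)>20: r=torusfit(c,(*xy,a)); print(r[0].round(4),round(r[1],2))
    return p
E
python3 - <<'E'
from h import *
tq((.5485,-.2065)); p=eyelook(); cv2.imwrite("pics/s7.png",cv2.resize(p[140:220,230:330,::-1],None,fx=6,fy=6,interpolation=cv2.INTER_CUBIC))
E
```

```text
t 14.65 theta 5.614 -0.669 r 0.0689 perp 0.0007 Ftool [-5.   0.7  2.6] Mtool [-0.29 -1.11 -0.03] Mz_eye 0.075 rxF 0.044 z 0.0966 q5 -1.35
eye 0.63 95 [278.2, 169.6]
[ 0.5497 -0.2085  0.2918  0.1031] 0.44
[ 0.5497 -0.2085  0.2918  0.1031] 0.44
[ 0.5497 -0.2085  0.2918  0.1031] 0.44
```

Request:
move_arm(targets=[[-1,-0.01,-0.042,0,0,0,0.03],[-1,-0.018,-0.083,0,0,0,0.06],[-1,-0.014,-0.125,0,0,0,0.09],[-1,-0.01,-0.166,0,0,0,0.12],[-1,-0.01,-0.166,0,0,0,0.12]])

```text
time_s: 15.25
ee_pos: [0.5977, -0.2554, 0.0963]
eef_rot: [-3.142, -0.001, 2.35]
force: [0.6, -0.2, -1.8]
grip_width: 0.011
grip_force: 50.0
```

```bash
python3 - <<'E'
from h import *
tq((.549,-.207)); p=eyelook()
E
```

```text
t 15.25 theta 5.492 -0.791 r 0.0687 perp 0.0006 Ftool [-0.6  0.3  1.8] Mtool [-0.33 -0.23 -0.11] Mz_eye 0.128 rxF 0.023 z 0.0963 q5 -1.24
eye 0.69 110 [279.4, 169.2]
[ 0.5503 -0.2087  0.2048  0.1032] 0.89
[ 0.5503 -0.2087  0.2048  0.1032] 0.89
[ 0.5503 -0.2087  0.2048  0.1032] 0.89
```

Request:
move_arm(targets=[[-1,0,-0.042,0,0,0,0.03],[-1,0.002,-0.083,0,0,0,0.06],[-1,0.006,-0.125,0,0,0,0.09],[-1,0.01,-0.166,0,0,0,0.12],[-1,0.01,-0.166,0,0,0,0.12]])

```text
time_s: 15.85
ee_pos: [0.5915, -0.261, 0.0964]
eef_rot: [-3.142, -0.0, 2.23]
force: [1.1, 1.8, -1.9]
grip_width: 0.011
grip_force: 50.0
```

```bash
python3 - <<'E'
from h import *
tq((.549,-.207))
E
```

```text
t 15.85 theta 5.372 -0.912 r 0.0687 perp 0.0005 Ftool [0.7 2.  1.9] Mtool [-0.39 -0.1  -0.07] Mz_eye 0.204 rxF 0.138 z 0.0964 q5 -1.13
```

Request:
move_arm(targets=[[-1,0,-0.042,0,0,0,0.03],[-1,0.002,-0.083,0,0,0,0.06],[-1,0.004,-0.11,0,0,0,0.08],[-1,0.004,-0.11,0,0,0,0.08]])

```text
time_s: 16.25
ee_pos: [0.5872, -0.2641, 0.0965]
eef_rot: [3.142, -0.0, 2.151]
force: [0.2, 0.8, -3.6]
grip_width: 0.0106
grip_force: 50.0
```

```bash
python3 - <<'E'
from h import *
tq((.549,-.207))
E
```

```text
t 16.25 theta 5.292 -0.991 r 0.0687 perp 0.0006 Ftool [0.6 0.6 3.6] Mtool [-0.32 -0.04 -0.06] Mz_eye 0.102 rxF 0.042 z 0.0965 q5 -1.06
```

Request:
move_arm(targets=[[-1,0,-0.042,0,0,0,0.03],[-1,0.002,-0.083,0,0,0,0.06],[-1,0.004,-0.11,0,0,0,0.08],[-1,0.004,-0.11,0,0,0,0.08]])

```text
time_s: 16.65
ee_pos: [0.5825, -0.267, 0.0965]
eef_rot: [3.142, 0.0, 2.071]
force: [0.6, 1.3, -3.4]
grip_width: 0.0106
grip_force: 50.0
```

```bash
python3 - <<'E'
from h import *
tq((.549,-.207)); eyelook()
E
```

```text
t 16.65 theta 5.212 -1.071 r 0.0687 perp 0.0006 Ftool [0.8 1.1 3.4] Mtool [-0.33 -0.1  -0.1 ] Mz_eye 0.178 rxF 0.078 z 0.0965 q5 -0.99
eye 0.56 88 [279.6, 168.3]
[ 0.5498 -0.2087 -0.1289  0.1033] 0.91
[ 0.5498 -0.2087 -0.1289  0.1033] 0.91
[ 0.5498 -0.2087 -0.1289  0.1033] 0.91
```

Request:
move_arm(targets=[[-1,0,-0.042,0,0,0,0.03],[-1,0.002,-0.083,0,0,0,0.06],[-1,0.004,-0.11,0,0,0,0.08],[-1,0.004,-0.11,0,0,0,0.08]])

```text
time_s: 17.15
ee_pos: [0.5775, -0.2695, 0.0965]
eef_rot: [3.142, 0.0, 1.99]
force: [0.7, 1.3, -2.9]
grip_width: 0.0105
grip_force: 50.0
```

```bash
python3 - <<'E'
from h import *
tq((.549,-.207))
E
```

```text
t 17.15 theta 5.132 -1.151 r 0.0687 perp 0.0006 Ftool [0.9 1.2 2.9] Mtool [-0.34 -0.07 -0.13] Mz_eye 0.207 rxF 0.081 z 0.0965 q5 -0.91
```

Request:
move_arm(targets=[[-1,0,-0.035,0,0,0,0.025],[-1,0.002,-0.07,0,0,0,0.05],[-1,0.002,-0.07,0,0,0,0.05],[-1,0.002,-0.07,0,0,0,0.05]])

```text
time_s: 17.55
ee_pos: [0.5745, -0.2707, 0.0965]
eef_rot: [3.141, 0.0, 1.942]
force: [1.3, -0.1, -4.6]
grip_width: 0.0106
grip_force: 50.0
```

```bash
python3 - <<'E'
from h import *
tq((.549,-.207))
E
```

```text
t 17.55 theta 5.083 -1.2 r 0.0686 perp 0.0006 Ftool [-0.6  1.1  4.6] Mtool [-0.49 -0.16 -0.1 ] Mz_eye 0.175 rxF 0.078 z 0.0965 q5 -0.87
```

Request:
move_arm(targets=[[-1,0,-0.035,0,0,0,0.025],[-1,0.002,-0.07,0,0,0,0.05],[-1,0.002,-0.07,0,0,0,0.05],[-1,0.002,-0.07,0,0,0,0.05]])

```text
time_s: 17.95
ee_pos: [0.5716, -0.2717, 0.0966]
eef_rot: [3.14, 0.0, 1.891]
force: [4.9, 2.3, -4.7]
grip_width: 0.0105
grip_force: 50.1
```

```bash
python3 - <<'E'
from h import *
tq((.549,-.207)); eyelook()
E
```

```text
t 17.95 theta 5.032 -1.251 r 0.0686 perp 0.001 Ftool [0.7 5.4 4.7] Mtool [-1.23 -0.15 -0.19] Mz_eye 0.564 rxF 0.37 z 0.0966 q5 -0.82
eye 0.51 64 [278.3, 170.8]
[ 0.5504 -0.2082  2.9778  0.1024] 0.47
[ 0.5504 -0.2082 -0.1638  0.1024] 0.47
[ 0.5504 -0.2082 -0.1638  0.1024] 0.47
```

Request:
move_arm(targets=[[-1,0,0,0,0,0,0],[-1,0,0,0,0,0,0]])

```text
time_s: 18.25
ee_pos: [0.5716, -0.2717, 0.0966]
eef_rot: [3.14, 0.0, 1.891]
force: [5.4, 1.1, -4.9]
grip_width: 0.0106
grip_force: 50.1
```

```bash
python3 - <<'E'
from h import *
tq((.549,-.207))
E
```

```text
t 18.25 theta 5.032 -1.251 r 0.0686 perp 0.0011 Ftool [-0.6  5.4  4.9] Mtool [-1.21 -0.21 -0.18] Mz_eye 0.554 rxF 0.373 z 0.0966 q5 -0.82
```

Request:
move_arm(targets=[[-1,0,-0.02,0,0,0,0.015],[-1,0,-0.042,0,0,0,0.03],[-1,0,-0.042,0,0,0,0.03],[-1,0,-0.042,0,0,0,0.03]])

```text
time_s: 18.65
ee_pos: [0.57, -0.2722, 0.0967]
eef_rot: [3.139, 0.001, 1.861]
force: [8.9, 3.5, -5.0]
grip_width: 0.0106
grip_force: 50.3
```

```bash
python3 - <<'E'
from h import *
tq((.549,-.207)); eyelook()
E
```

```text
t 18.65 theta 5.003 -1.281 r 0.0685 perp 0.0014 Ftool [0.8 9.5 5. ] Mtool [-1.82 -0.14 -0.24] Mz_eye 0.896 rxF 0.655 z 0.0967 q5 -0.79
eye 0.58 76 [282.1, 169.6]
[ 0.5501 -0.2085 -0.2274  0.1034] 0.78
[ 0.5501 -0.2085 -0.2274  0.1034] 0.78
[ 0.5501 -0.2085 -0.2274  0.1034] 0.78
```

Request:
move_arm(targets=[[-1,0.002,0.082,0,0,0,-0.06],[-1,0.018,0.218,0,0,0,-0.16],[-1,0.053,0.379,0,0,0,-0.28],[-1,0.108,0.533,0,0,0,-0.4],[-1,0.181,0.681,0,0,0,-0.52],[-1,0.271,0.818,0,0,0,-0.64],[-1,0.377,0.944,0,0,0,-0.76],[-1,0.497,1.056,0,0,0,-0.88],[-1,0.63,1.153,0,0,0,-1.0],[-1,0.63,1.153,0,0,0,-1.0]])

```text
time_s: 19.75
ee_pos: [0.6154, -0.2253, 0.0966]
eef_rot: [-3.142, -0.0, 2.863]
force: [0.3, -0.4, -1.2]
grip_width: 0.0106
grip_force: 50.0
```

```bash
python3 - <<'E'
from h import *
tq((.55,-.2085)); eyelook((.55,-.2085)); rel([.55+.0686*np.cos(.05),-.2085+.0686*np.sin(.05),.0965],.05+np.pi)
E
```

```text
t 19.75 theta 6.005 -0.278 r 0.0675 perp 0.0018 Ftool [-0.4 -0.3  1.2] Mtool [-0.09 -0.15  0.03] Mz_eye -0.052 rxF -0.02 z 0.0966 q5 -1.7
t 19.85 pos [ 0.6151 -0.2261  0.0965] rpy [-3.1414e+00 -1.0000e-04  2.8576e+00] q [-0.41  0.65  1.31 -0.    1.18 -1.69] F [ 0.5  0.1 -1.6] M [ 0.06 -0.17 -0.  ] w 0.0107
shift [0.053 0.423 0.001] turn [-2.00e-04 -1.00e-04 -3.34e-01]
```

Request:
move_arm(targets=[[-1,0,0.11,0,0,0,-0.09],[-1,0,0.225,0,0,0,-0.18],[-1,0,0.225,0,0,0,-0.18],[-1,-0.1,0.244,0,0,0,-0.18],[-1,-0.2,0.262,0,0,0,-0.18],[-1,-0.35,0.29,0,0,0,-0.18],[-1,-0.5,0.318,0,0,0,-0.18],[-1,-0.65,0.346,0,0,0,-0.18],[-1,-0.8,0.374,0,0,0,-0.18],[-1,-0.8,0.374,0,0,0,-0.18]])

```text
time_s: 20.85
ee_pos: [0.6597, -0.2189, 0.0961]
eef_rot: [3.142, 0.0, 3.042]
force: [-0.6, 0.0, -1.4]
grip_width: 0.0105
grip_force: 50.0
```

```bash
python3 - <<'E'
from h import *
tq((.55,-.2085)); rel([.55+.155*np.cos(-.1),-.2085+.155*np.sin(-.1),.0965],-.1+np.pi)
E
```

```text
t 20.85 theta 6.183 -0.1 r 0.1102 perp 0.0006 Ftool [ 0.6 -0.1  1.4] Mtool [-0.04 -0.2  -0.01] Mz_eye 0.003 rxF -0.006 z 0.0961 q5 -1.84
t 20.85 pos [ 0.6597 -0.2189  0.0961] rpy [3.1416 0.     3.0419] q [-0.37  0.73  1.17  0.    1.24 -1.84] F [-0.6  0.  -1.4] M [ 0.02 -0.2   0.01] w 0.0105
shift [-0.897 -0.013 -0.007] turn [0.     0.     0.0003]
```

Smooth. Withdraw the rest, then lift.

Request:
move_arm(targets=[[-1,-0.15,0,0,0,0,0],[-1,-0.3,0,0,0,0,0],[-1,-0.45,0,0,0,0,0],[-1,-0.6,0,0,0,0,0],[-1,-0.75,0,0,0,0,0],[-1,-0.9,0,0,0,0,0],[-1,-0.95,0,0,0,0,0],[-1,-0.95,0,-0.4,0,0,0],[-1,-0.95,0,-0.9,0,0,0],[-1,-0.95,0,-1.3,0,0,0],[-1,-0.95,0,-1.3,0,0,0]])

```text
time_s: 21.95
ee_pos: [0.7072, -0.224, 0.1649]
eef_rot: [-3.14, 0.005, 3.042]
force: [-0.7, -0.7, -2.0]
grip_width: 0.0106
grip_force: 50.0
```

```bash
python3 - <<'E'
from h import *
rel([.4933,.2499,.163],-2.794)
for n in("scene","top"):
    p,d=ctrl.camera(n); c=eyepts(n,d,(.55,-.2065)); print(n,len(c))
    if len(c)>30:
        for a in(.5,-.2,-.8): print(torusfit(c,(.55,-.207,a)))
E
```

```text
t 21.95 pos [ 0.7072 -0.224   0.1649] rpy [-3.1402  0.005   3.0418] q [-0.36  0.79  0.91 -0.    1.44 -1.83] F [-0.7 -0.7 -2. ] M [ 0.05 -0.2   0.01] w 0.0106
shift [ 5.201e+00  9.005e+00 -1.000e-03] turn [-0.0024  0.0046 -0.4474]
scene 90
(array([ 0.54986735, -0.20836766, -0.2506979 ,  0.10299773]), np.float64(0.5876825953887376))
(array([ 0.54986735, -0.20836764, -0.25069827,  0.10299774]), np.float64(0.5876825952829204))
(array([ 0.54986735, -0.20836765, -0.25069831,  0.10299774]), np.float64(0.5876825953494034))
top 0
```

Request:
move_arm(targets=[[-1,0.3,0.5,0,0,0,-0.03],[-1,0.75,1.3,0,0,0,-0.07],[-1,1.2,2.1,0,0,0,-0.11],[-1,1.65,2.9,0,0,0,-0.15],[-1,2.1,3.7,0,0,0,-0.19],[-1,2.6,4.5,0,0,0,-0.23],[-1,3.1,5.4,0,0,0,-0.27],[-1,3.6,6.2,0,0,0,-0.31],[-1,4.1,7.1,0,0,0,-0.35],[-1,4.6,8,0,0,0,-0.39],[-1,5,8.6,0,0,0,-0.43],[-1,5.2,9,0,0,0,-0.447]])

```text
time_s: 23.25
ee_pos: [0.4901, 0.2521, 0.16]
eef_rot: [3.141, -0.002, -2.791]
force: [0.4, -0.6, -1.5]
grip_width: 0.0112
grip_force: 50.0
```

Request:
move_arm(targets=[[-1,0,0,0,0,0,0],[-1,0,0,0,0,0,0],[-1,0,0,0,0,0,0]])

```text
time_s: 23.55
ee_pos: [0.4925, 0.2491, 0.1608]
eef_rot: [-3.141, -0.001, -2.796]
force: [1.0, 0.2, -0.8]
grip_width: 0.0106
grip_force: 50.0
```

```bash
python3 - <<'E'
from h import *
rel([.4933,.2499,.0456],-2.794)
o=ctrl.get_obs(); A=R.from_euler("xyz",o["eef_rot"]).as_matrix(); g=o["ee_pos"]-.005*A[:,2]
for n in("scene","top"):
    p,d=ctrl.camera(n)
    for x in ctrl.cut_out(n,"rod_center")[:1]:
        c=cloud(n,x["region"],d); c=c[(abs((c-g)@A[:,2])<.03)]
        l=cv2.fitLine(c.astype(np.float32),cv2.DIST_HUBER,0,.01,.01).ravel(); s=(c-l[3:])@l[:3]
        m=l[3:]+l[:3]*(s.min()+s.max())/2; print(n,len(c),l[:3],np.arctan2(l[1],l[0]),m,np.ptp(s),"mid in tool",(m-g)@A)
E
```

```text
t 23.55 pos [0.4925 0.2491 0.1608] rpy [-3.1414e+00 -1.0000e-03 -2.7956e+00] q [ 0.4   0.36  1.58 -0.    1.2  -1.51] F [ 1.   0.2 -0.8] M [ 0.14 -0.2   0.06] w 0.0106
shift [-0.023  0.011  2.303] turn [-0.0002 -0.001  -0.0016]
scene 380 [0.93893486 0.3440616  0.00477609] 0.3512434 [0.4734257  0.24154247 0.17121165] 0.22092328051645976 mid in tool [ 0.02051294 -0.00060787 -0.00542827]
```

Request:
move_arm(targets=[[-1,0,0.01,0.4,0,0,0],[-1,0,0.01,0.9,0,0,0],[-1,0,0.01,1.4,0,0,0],[-1,0,0.01,1.8,0,0,0],[-1,0,0.01,2.0,0,0,0],[-1,0,0.01,2.1,0,0,0],[-1,0,0.01,2.2,0,0,0],[-1,0,0.01,2.25,0,0,0],[-1,0,0.01,2.29,0,0,0],[-1,0,0.01,2.29,0,0,0],[-1,0,0.01,2.29,0,0,0]])

```text
time_s: 24.85
ee_pos: [0.4923, 0.2506, 0.0473]
eef_rot: [3.142, 0.0, -2.794]
force: [0.0, -0.9, -1.8]
grip_width: 0.0104
grip_force: 50.0
```

```bash
python3 - <<'E'
from h import *
rel([.4933,.2499,.0456],-2.794)
E
```

```text
t 24.85 pos [0.4923 0.2506 0.0473] rpy [ 3.1416e+00  5.0000e-04 -2.7943e+00] q [ 0.4   0.51  1.67  0.    0.97 -1.51] F [ 0.  -0.9 -1.8] M [ 0.07 -0.18 -0.  ] w 0.0104
shift [-0.015 -0.02   0.034] turn [ 0.      0.0005 -0.0003]
```

Not yet resting; lower 2 mm more, then open.

Request:
move_arm(targets=[[-1,0,-0.015,0.02,0,0,0],[-1,0,-0.02,0.04,0,0,0],[-1,0,-0.02,0.04,0,0,0],[-0.7,0,-0.02,0.04,0,0,0],[-0.5,0,-0.02,0.04,0,0,0],[0,0,-0.02,0.04,0,0,0],[0,0,-0.02,0.04,0,0,0],[0,0,-0.02,0.04,0,0,0],[0,0,-0.02,0.04,0,0,0],[0,0,-0.02,0.04,0,0,0]])

```text
time_s: 25.85
ee_pos: [0.4925, 0.2495, 0.0449]
eef_rot: [3.142, -0.0, -2.794]
force: [-1.1, -0.5, -1.0]
grip_width: 0.0471
grip_force: 0.0
```

```bash
python3 - <<'E'
from h import *
rel([.4933,.2499,.0456],-2.794)
E
```

```text
t 25.85 pos [0.4925 0.2495 0.0449] rpy [ 3.1416e+00 -1.0000e-04 -2.7944e+00] q [ 0.4   0.51  1.67  0.    0.96 -1.52] F [-1.1 -0.5 -1. ] M [ 0.07 -0.15 -0.01] w 0.0471
shift [-0.018  0.001 -0.014] turn [ 0.     -0.0001 -0.0004]
```

Request:
move_arm(targets=[[0,0,0,-0.3,0,0,0],[0,0,0,-0.8,0,0,0],[0,0,0,-1.5,0,0,0],[0,0,0,-2.2,0,0,0],[0,0,0,-3,0,0,0],[0,-0.6,1,-3.4,0,0,0],[0,-1.4,2,-3.4,0,0,0],[0,-1.8,3,-3.4,0,0,0],[0,-1.8,3,-3.4,0,0,0],[0,-1.8,3,-3.4,0,0,0]])

```text
time_s: 26.85
ee_pos: [0.5253, 0.4242, 0.2152]
eef_rot: [3.141, 0.0, -2.791]
force: [-0.9, -0.4, 0.3]
grip_width: 0.047
grip_force: 0.0
```

```bash
python3 - <<'E'
from h import *
rel([.4933,.2499,.0456],-2.794)
P=[]
for n in("scene","top"):
    p,d=ctrl.camera(n); P.append(p)
    for x in ctrl.cut_out(n,"rod_center")[:1]:
        c=cloud(n,x["region"],d); c=c[(c[:,2]>.045)&(c[:,2]<.066)]
        l=cv2.fitLine(c.astype(np.float32),cv2.DIST_HUBER,0,.01,.01).ravel(); s=(c-l[3:])@l[:3]
        print(n,len(c),l[:3],np.arctan2(l[1],l[0]),l[3:]+l[:3]*(s.min()+s.max())/2,np.ptp(s))
    c=eyepts(n,d,(.55,-.2065)); print(n,len(c),torusfit(c,(.55,-.207,-.2)) if len(c)>30 else "")
    print([(g,np.round(x["point"])) for g in("hammer","tin","wrench","horseshoe","spare_eye","drift") for x in ctrl.tip_of(n,g)[:1]])
cv2.imwrite("pics/fin.png",P[0][:,:,::-1])
E
```

```text
t 26.85 pos [0.5253 0.4242 0.2152] rpy [ 3.1413  0.     -2.7913] q [ 0.63  0.59  1.12  0.    1.43 -1.3 ] F [-0.9 -0.4  0.3] M [ 0.05 -0.13 -0.04] w 0.047
shift [ 1.797 -3.056  3.391] turn [0.0003 0.     0.0027]
scene 590 [ 0.9347649   0.35522693 -0.00531874] 0.36316225 [0.47362542 0.24130181 0.05600029] 0.22063975085985407
scene 90 (array([ 0.54996565, -0.20640596, -0.21992159,  0.10401961]), np.float64(0.6257282925995518))
[('hammer', array([241., 291.])), ('tin', array([213., 180.])), ('wrench', array([365., 198.])), ('horseshoe', array([407., 252.])), ('spare_eye', array([365., 438.])), ('drift', array([300., 137.]))]
top 367 [0.93920875 0.34332177 0.00413152] 0.35045448 [0.47130791 0.2448297  0.05505169] 0.2168330420206978
top 69 (array([ 0.54726345, -0.20352945, -0.21384456,  0.10210169]), np.float64(0.634245544114695))
[('hammer', array([334., 177.])), ('tin', array([450., 198.])), ('wrench', array([368., 308.])), ('horseshoe', array([300., 306.])), ('spare_eye', array([197., 204.])), ('drift', array([238., 270.]))]
```

View pics/fin.png

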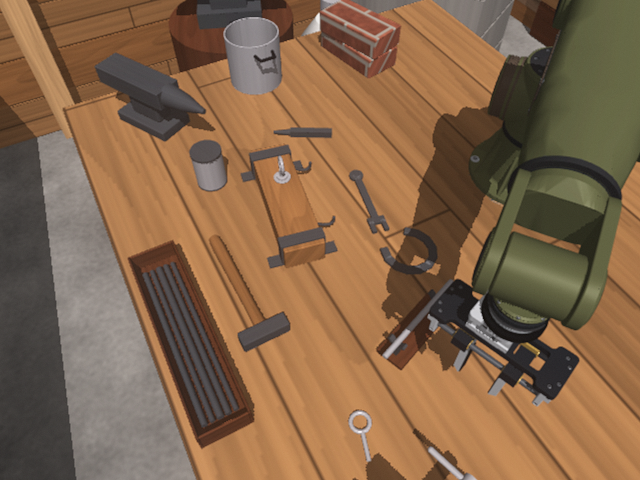

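The bar lies at (385–450, 285–355), in both notches as at the start. The eye at (282, 172) is turned, and the loose things have not moved. Handing in.

```bash
python3 -c "
from h import *
print(ctrl.hand_in())"
```

```text
the job is handed in; nothing more can be done
None
```

The job is handed in, but no verdict came back: the eye was turned about 1.3 rad clockwise until resistance rose sharply to about 0.9 N m, right at the stated thread limit, then the bar was drawn out and laid back in its rest and nothing else had moved.

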